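# Sweep the tea lights into the gathering guard

### The job

With the gripper's fingers closed, sweep the three tea-light candles across the table into the blue three-sided guard, so that all three stand upright wholly inside its walls and mouth. Only push them along the table top, never pick them up or tip them over, and leave the thread spool, the leaf float, the stapler and the pliers where they are.

Things in the scene. Friction and masses are not known exactly. Their poses are not given: they have to be found in the camera images.
- candle0_center (a point): Centre (half-way up) of one of three identical loose tea-light candles: round bright aluminium cup 38 mm across, 17 mm high, orange wax top with a short dark wick (4 mm), about 16 g, standing upright on the table; it slides easily. Its own z axis is up, yaw means nothing.
- candle1_center (a point): Centre (half-way up) of one of three identical loose tea-light candles: round bright aluminium cup 38 mm across, 17 mm high, orange wax top with a short dark wick (4 mm), about 16 g, standing upright on the table; it slides easily. Its own z axis is up, yaw means nothing.
- candle2_center (a point): Centre (half-way up) of one of three identical loose tea-light candles: round bright aluminium cup 38 mm across, 17 mm high, orange wax top with a short dark wick (4 mm), about 16 g, standing upright on the table; it slides easily. Its own z axis is up, yaw means nothing.
- candle0: The same tea light as candle0_center, origin at the centre of its underside.
- candle1: The same tea light as candle1_center, origin at the centre of its underside.
- candle2: The same tea light as candle2_center, origin at the centre of its underside.
- guard: Blue three-sided guard fixed to the table: side walls and back wall 25 mm high, 6 mm thick, no floor, no front. Origin on the table at the middle of the enclosed area. Its +x points in, to the back wall: mouth at x = -60 mm, inner back face at x = +60 mm, inner side faces at y = -80 and +80 mm. The mouth faces the robot's right (world -y), give or take 15 degrees.
- spool: Upright spool of pink thread with white flanges, 36 mm across, 50 mm high, 50 g, loose, standing among the candles; origin at the centre of its underside. To be left alone.
- float: Half-made round float: cream foam disc 120 mm across with a crown of green and yellow leaf points, about 160 mm across in all and 62 mm high, loose, to the robot's right; origin at the centre of its underside. To be left alone.
- stapler: Red and black stapler lying on the table beyond the candles, 130 mm long (its x), 34 mm wide, 40 mm high, loose; origin at the centre of its underside. To be left alone.
- pliers: Pliers with blue handles lying flat on the robot's side of the guard, 163 mm long from x = -113 mm (handles, 68 mm wide over both) to x = +50 mm (jaw tips), 18 mm high, loose; origin on the table under the pivot. To be left alone.
Things that resemble listed ones, but are neither listed nor needed, are in the scene too. Leave any turquoise look-alike of the candle1 alone.

How it is judged:
By the outcome, as a careful person would: the job done as asked, in the order asked, and still so for the second after the job is handed in, with the robot touching nothing.
It also fails if it takes over 72 s, if anything falls off the work surface, if the arm or the gripper's body presses on something with over 40 N, if the wrist force passes 120 N, or if a joint passes its speed limit or range.

### The arm

A 6-joint arm with a two-finger parallel gripper is mounted at the origin on the work surface. World frame = base frame: x ahead of the robot, y to its left, z up, the work surface at z = 0. Lengths are in mm, angles in rad, forces in N, time in s.
With the tool pointing down it reaches from about 350 to 875 mm from the base axis. Payload 4.2 kg.
Tool frame: the origin (TCP) lies midway between the tips of the shut fingers; the grasp point (between the pads) lies 19 mm behind it; z points along the fingers, y is the direction in which the jaws open and shut (so a half turn about z gives the same grasp; the last joint's range is limited). The gripper opens to 85 mm and grips with 20 to 120 N. Pads are 22 mm wide; open, the fingers measure 114 mm over their backs; the gripper's body (76 mm by 85 mm) begins 54 mm behind the grasp point. The pads swing forward as they close: fully open they stand 13 mm farther back than shut.
Start: joints at [1.369, 0.385, 0.008, 0, -1.194, -0.259], TCP at [277.882, 559.804, 231.312] pointing down, gripper open.
Joint ranges: [-3.14, 3.14], [-1.21, 2.06], [-1.07, 1.41], [-3.16, 2.05], [-2.99, -0.16], [-3.1, 3.1]. Speed limits (rad/s): [2.79, 2.79, 3.14, 3.14, 3.14, 3.14].

### API

Orientations are given as a unit quaternion [x, y, z, w].
In Python, from bench import arm, eyes, nets gives the robot as it stands.
- The arm moves only by the tool jog_arm, never from a script. Its argument "rows" is a list of rows, each a list of 3 entries, a list of its own where there are three numbers: the shift along the tool's x, y, z in cm, then the turn, a rotation vector about the tool's x, y, z in degrees, then the finger opening in cm, from 0 to 8.54. In form: [[[x, y, z], [ax, ay, az], jaw], ...]. A call has 1 to 10 rows; each row shifts and turns the commanded pose from where the row before left it, along the tool's axes as they then stand; what a row does not reach is not made up. A row lasts 1/8 s, in which the tool goes at most 62.5 mm and 10.7 degrees, less where a joint would pass 70% of its speed; a pose out of reach is approached as far as the arm can. A call with a gripper value outside its range is refused whole. The fingers move at their own pace and stop on an object; the grip force is fixed at half the most. Time passes only in rows, so rows that do not move let the fingers close. It gives the time, the measured TCP pose, the force and the opening at its end, in the units of the state.
- arm.read_state(): the state, without advancing time (a new reading comes with each control period).
- eyes.get_image(name): name is "side" or "top" or "wrist"; returns the picture (480x640x3 uint8, red, green, blue); there is no depth.
- eyes.camera_model(name): a dict with "K" (3x3 intrinsics, pixels), "rvec" (rotation vector, rad) and "tvec" (3), from world to camera coordinates, as OpenCV has them. Camera axes: x right, y down, z forward; pixel columns grow to the right and rows downward; lengths in mm; the calibration is good to about 2 mm. A picture is of the moment at which its call begins: read the wrist's pose just before it. camera_model takes no time and is no camera call; for the wrist camera it gives the pose at the moment of the call.
- arm.job_done(): hands the job in, once; it reports no verdict.
Trained networks look in the newest picture that a camera, given by its name, has taken for a name from the list of things; names that differ only in an ending like _2 or _b are one class to them, and where a whole thing is asked for, a point or a joint stands for the part that bears it (a point fixed in the world has none). Each returns a list of dicts, best first, with "conf" (0 to 1); they miss things now and then, are a little off and sometimes report something else, mostly with a low value. They report only what shows in the picture. A call takes as long as a camera call. They do not tell look-alikes from the thing itself.
- nets.boxes_of(camera, name): "position" ([column, row] as shares, 0 to 1, of the picture: columns of its width, rows of its height, amid what is visible of it).
The state is a dict: "clock": time; "joints": joint angles; "joint_vel": joint speeds; "joint_efforts": joint torques, N m; "position": TCP position; "ee_rot": TCP orientation; "contact_force": force on the tool from outside, world axes, zero at the start; "wrist_torque": the same for the moment, N m; "gripper_width": finger opening in mm.
Only numpy, scipy, OpenCV 4.12 (cv2) and the standard library are available. Lean on these libraries where they do the work, as an engineer would, in place of code of your own. Each camera call takes 0.05 s, during which the arm holds its last target.

## Working session

There is one attempt and no reset: what is moved stays moved. The work goes in short steps, Python scripts to look and compute and a tool call to move; the robot and the scene stay as the last step left them, time stands still between calls to the robot, and variables do not carry over. Pictures are saved under pics/ and viewed, and the job is handed in when it is done.

Besides the shell and the picture viewer there is one more tool, called after "Request:" as name([rows], argument=value, ...), one row to a line, values as JSON. jog_arm: Moves the arm, as the interface text tells. Its arguments: {"type":"object","properties":{"rows":{"type":"array","items":{"type":"array"}}},"required":["rows"]}

```bash
mkdir -p pics; ls
python3 - <<'E'
from bench import arm, eyes, nets
import cv2
for n in ("top","side"):
    im=eyes.get_image(n); cv2.imwrite(f"pics/{n}0.png",im[:,:,::-1])
    m=eyes.camera_model(n); print(n,m)
    if n=="top":
        for t in ("candle0","guard","spool","float","stapler","pliers"):
            print(t,[( [round(b["position"][0]*640),round(b["position"][1]*480)],round(b["conf"],2)) for b in nets.boxes_of("top",t)])
print(arm.read_state())
E
```

```text
pics
top {'K': array([[507.42700671,   0.        , 311.68213222],
       [  0.        , 507.42700671, 235.82791314],
       [  0.        ,   0.        ,   1.        ]]), 'rvec': array([ 2.18087388, -2.15754435,  0.13864712]), 'tvec': array([-108.36360949,  582.24730085, 1157.81497943])}
candle0 [([327, 290], 0.75), ([330, 260], 0.71), ([291, 302], 0.58), ([374, 219], 0.55)]
guard []
spool [([361, 278], 0.52), ([225, 315], 0.4)]
float [([451, 272], 0.75)]
stapler [([299, 168], 0.94)]
pliers [([230, 313], 0.55)]
side {'K': array([[597.05069476,   0.        , 308.59159894],
       [  0.        , 597.05069476, 244.65826499],
       [  0.        ,   0.        ,   1.        ]]), 'rvec': array([ 2.30321205, -0.49430953,  0.23242818]), 'tvec': array([-538.95816924,  119.22292739,  977.75105387])}
{'clock': 0.4, 'joints': array([ 1.36860798e+00,  3.84799123e-01,  7.75568055e-03, -7.89246172e-05,
       -1.19395989e+00, -2.58608711e-01]), 'joint_vel': array([ 0.00034206, -0.00141337,  0.00091281, -0.00077263, -0.00089046,
        0.0008145 ]), 'joint_efforts': array([ 4.02274900e-04, -3.91589105e+01,  1.88326389e+01,  4.18457687e+00,
       -1.46670329e-03,  2.48518624e-06]), 'position': array([277.84561606, 559.76096298, 231.18386517]), 'ee_rot': array([ 9.73572139e-01, -2.28379680e-01, -3.37577894e-05,  1.04497846e-04]), 'contact_force': array([0.30506149, 0.13089741, 0.13161669]), 'wrist_torque': array([ 0.00284069, -0.03534262, -0.01886416]), 'gripper_width': 85.49363661028003}
```

View pics/top0.png

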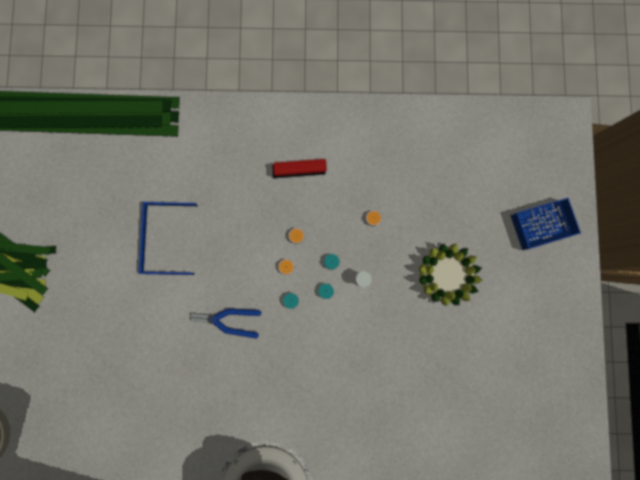

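View pics/side0.png

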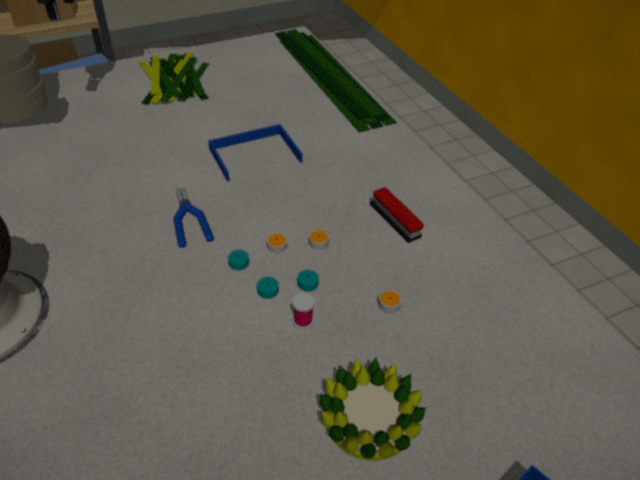

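Run:
```python
import cv2
im=cv2.imread("pics/top0.png")
c=im[140:340,150:450]; cv2.imwrite("pics/top0c.png",cv2.resize(c,None,fx=2.6,fy=2.6,interpolation=cv2.INTER_CUBIC))
```

```text
(no output)
```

View pics/top0c.png

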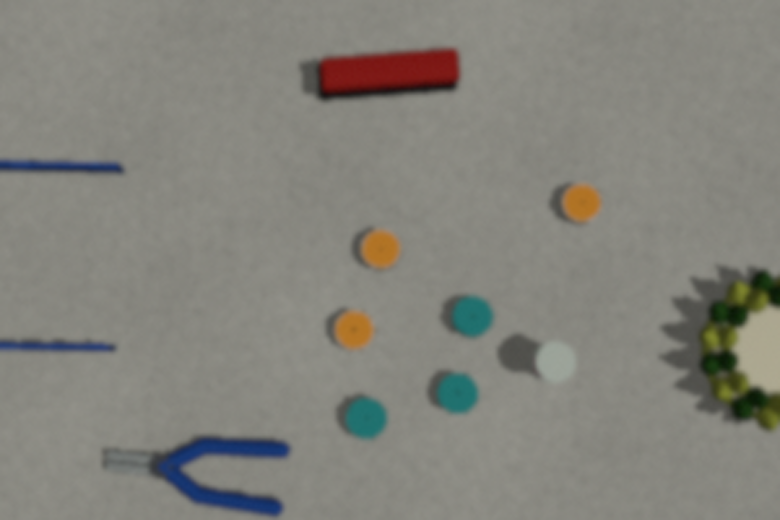

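The top view shows three orange candles at about (295,236), (286,267) and (372,218). Turquoise look-alikes stand at (331,262), (325,291) and (290,300), and the guard's mouth is at columns 195-197. Next I'll compute world positions.

```bash
cat > h.py <<'E'
import cv2, numpy as np
from bench import arm, eyes, nets
def ray(n,uv,z,m=None):
    m=m or eyes.camera_model(n); R=cv2.Rodrigues(m["rvec"])[0]; t=np.array(m["tvec"]).ravel()
    p=cv2.undistortPoints(np.array([[uv]],float),m["K"],None)[0,0]
    d=R.T@np.array([p[0],p[1],1]); c=-R.T@t
    return c+d*(z-c[2])/d[2]
def proj(n,P,m=None):
    m=m or eyes.camera_model(n)
    return cv2.projectPoints(np.array([P],float),m["rvec"],m["tvec"],m["K"],None)[0][0,0]
def blobs(im,lo,hi,amin=60):
    h=cv2.cvtColor(im,cv2.COLOR_RGB2HSV); k=cv2.inRange(h,lo,hi)
    n,l,s,c=cv2.connectedComponentsWithStats(k)
    return [(c[i],s[i]) for i in range(1,n) if s[i][4]>=amin]
ORA=((8,130,120),(22,255,255)); TUR=((82,100,60),(95,255,255)); BLU=((105,120,40),(125,255,255))
E
python3 - <<'E'
from h import *
for n in("top","side"):
    im=cv2.imread(f"pics/{n}0.png")[:,:,::-1].copy()
    for nm,r,z in(("ora",ORA,17),("tur",TUR,17)):
        for c,s in blobs(im,*r,40): print(n,nm,c.round(1),s[4],ray(n,c,z).round(1))
im=cv2.imread("pics/top0.png")
for c,s in blobs(im[:,:,::-1].copy(),*BLU): print("blue",c.round(1),s)
# guard corners (top outline)
for uv in [(141,203),(197,205),(194,273),(141,272),(145,206),(145,270)]: print(uv,ray("top",uv,25).round(1))
for uv in [(363,279)]: print("spool",ray("top",uv,50).round(1))
for uv in [(448,274)]: print("float",ray("top",uv,30).round(1))
for uv in [(273,171),(326,167)]: print("stapler",ray("top",uv,20).round(1))
for uv in [(190,317),(260,312),(257,335)]: print("pliers",ray("top",uv,15).round(1))
c=im[190:350,120:280]; cv2.imwrite("pics/g.png",cv2.resize(c,None,fx=3.7,fy=3.7,interpolation=cv2.INTER_CUBIC))
E
```

```text
top ora [373.2 217.6] 138 [ 631.1 -249.4   17. ]
top ora [296.  235.3] 144 [586.2 -65.   17. ]
top ora [285.7 266.5] 148 [511.7 -41.5  17. ]
top tur [331.  261.2] 175 [ 525.4 -148.6   17. ]
top tur [325.3 290.6] 173 [ 455.9 -135.6   17. ]
top tur [290.2 300.3] 177 [432.5 -53.3  17. ]
side ora [318.4 236.3] 180 [583.6 -63.6  17. ]
side ora [276.5 239.5] 173 [509.3 -40.6  17. ]
side ora [389.7 298.1] 232 [ 628.8 -247.6   17. ]
side tur [238.1 259.4] 340 [427.5 -60.5  17. ]
side tur [307.7 279.9] 358 [ 520.1 -154.7   17. ]
side tur [267.3 287. ] 370 [ 450.5 -141.9   17. ]
blue [544.9 224. ] [ 512  199   68   50 1658]
blue [151.3 235.3] [139 202  57  72 476]
blue [234.5 321.4] [211 309  50  29 481]
(141, 203) [658.1 303.5  25. ]
(197, 205) [654.9 170.9  25. ]
(194, 273) [493.7 172.2  25. ]
(141, 272) [494.7 295.7  25. ]
(145, 206) [651.  293.7  25. ]
(145, 270) [499.5 286.6  25. ]
spool [ 483.1 -220.8   50. ]
float [ 497.4 -422.8   30. ]
stapler [741.1  -7.5  20. ]
stapler [ 752.6 -135.2   20. ]
pliers [391.5 179.9  15. ]
pliers [404.6  16.9  15. ]
pliers [351.5  22.8  15. ]
```

View pics/g.png

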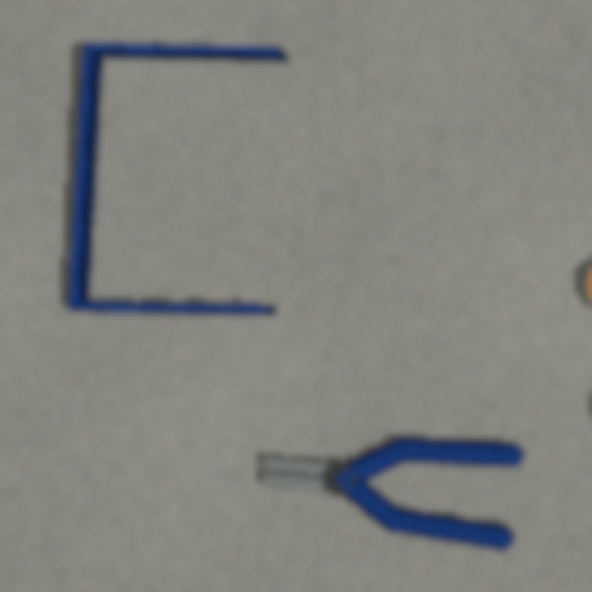

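Positions agree between the two cameras to about 2 mm. I'll turn the tool, close the fingers and travel to behind candle B (511,-41).

Request:
jog_arm([
  [[0, 0, 0], [0, 0, -7.4], 0],
  [[0, 0, 0], [0, 0, -7.5], 0],
  [[0, 0, 0], [0, 0, -7.4], 0],
  [[2, 4.5, 0], [0, 0, 0], 0],
  [[2, 4.5, 0], [0, 0, 0], 0],
  [[2, 4.5, 0], [0, 0, 0], 0],
  [[2, 4.5, 0], [0, 0, 0], 0],
  [[2, 4.5, 0], [0, 0, 0], 0],
  [[2, 4.5, 0], [0, 0, 0], 0],
  [[2, 4.5, 0], [0, 0, 0], 0],
])

```text
clock: 1.65
position: [395.3, 234.1, 231.6]
ee_rot: [0.999, -0.036, 0.0, -0.0]
contact_force: [0.8, 0.3, 0.4]
gripper_width: 0.3
```

Request:
jog_arm([
  [[2, 4.5, 0], [0, 0, 0], 0],
  [[2, 4.5, 0], [0, 0, 0], 0],
  [[2, 4.5, 0], [0, 0, 0], 0],
  [[2, 4.5, 0], [0, 0, 0], 0],
  [[2, 4.5, 0], [0, 0, 0], 0],
  [[2, 4.5, 0], [0, 0, 0], 0],
  [[1.5, 4.3, 0], [0, 0, 0], 0],
  [[0, 0, 0], [0, 0, 0], 0],
  [[0, 0, 0], [0, 0, 0], 0],
])

```text
clock: 2.78
position: [507.0, -86.3, 231.2]
ee_rot: [0.999, -0.036, -0.0, -0.0]
contact_force: [-0.6, -0.6, 0.9]
gripper_width: -0.4
```

Run:
```python
from h import *
from scipy.spatial.transform import Rotation as R
s=arm.read_state(); print(s["clock"],s["position"].round(1),s["gripper_width"]); print(R.from_quat(s["ee_rot"]).as_matrix().round(3)); print(s["joints"].round(2))
for n in("wrist","top","side"):
    im=eyes.get_image(n); cv2.imwrite(f"pics/{n}1.png",im[:,:,::-1])
from scipy.optimize import least_squares
mt,ms=eyes.camera_model("top"),eyes.camera_model("side")
# guard top outer corners
loc=[(66,86),(66,-86),(-60,86),(-60,-86)]
obs=dict(top=[(141.6,202.5),(138.4,273),(197,204.5),(194,273.5)])
# local +y: x_in=+Y world -> local y = -X world ; so local +86 is near robot
obs["top"]=[obs["top"][1],obs["top"][0],obs["top"][3],obs["top"][2]]
obs["side"]=[(209,141),(279,126),(229,178),(302,160)]
def f(p,ns):
    r=[]
    for n in ns:
        for l,o in zip(loc,obs[n]):
            c,s=np.cos(p[2]),np.sin(p[2])
            r+=list(proj(n,[p[0]+c*l[0]-s*l[1],p[1]+s*l[0]+c*l[1],25],mt if n=="top" else ms)-o)
    return r
for ns in(["top"],["side"],["top","side"]):
    q=least_squares(f,[575,232,1.57],args=(ns,),x_scale=[10,10,.1]); print(ns,q.x.round(3),np.round(q.fun,1))
```

```text
2.775 [507.  -86.3 231.2] -0.3521492333785345
[[ 0.997 -0.072 -0.   ]
 [-0.072 -0.997  0.   ]
 [-0.    -0.    -1.   ]]
[ 0.15  0.2  -0.26 -0.   -1.12  1.35]
['top'] [575.171 233.698   1.567] [ 0.6  1.3  1.2 -0.9 -0.9  1.5 -0.9 -2. ]
['side'] [569.893 222.152   1.569] [-1.3  3.   1.9  0.7 -2.3 -1.1  1.8 -2.8]
['top', 'side'] [573.308 230.38    1.568] [ 2.   2.1  2.5 -0.   0.6  2.3  0.4 -1.2 -0.9  0.6  2.  -1.4 -2.1 -3.8
  1.7 -5.3]
```

View pics/wrist1.png

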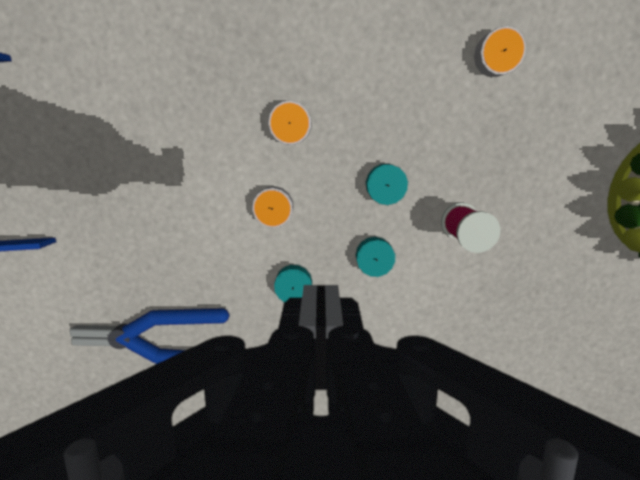

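View pics/side1.png

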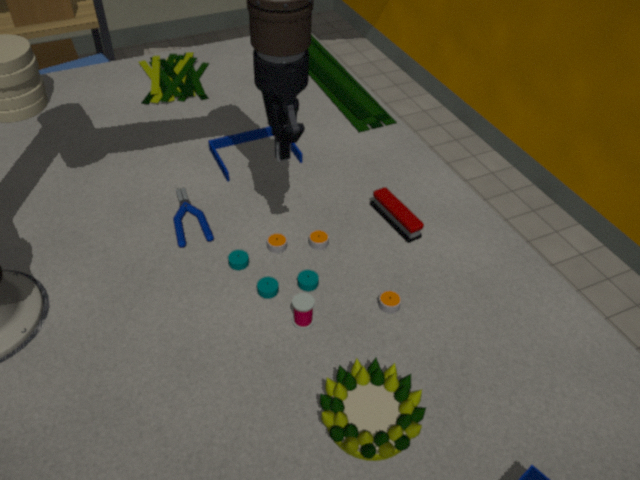

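Wrist view: the closed tips hang at about (320,300). All candles are where the fixed cameras put them, with B at (271,207). The guard fit puts its centre near (574,233), with the axis along +y. Next I descend and start pushing B.

Request:
jog_arm([
  [[0, 0, 5], [0, 0, 0], 0],
  [[0, 0, 5], [0, 0, 0], 0],
  [[0, 0, 5], [0, 0, 0], 0],
  [[0, 0, 4], [0, 0, 0], 0],
  [[0, 0, 2.5], [0, 0, 0], 0],
  [[0, 0, 0.9], [0, 0, 0], 0],
  [[0, 0, 0], [0, 0, 0], 0],
  [[0, -0.5, 0], [0, 0, 0], 0],
  [[0, -0.8, 0], [0, 0, 0], 0],
  [[0, -1, 0], [0, 0, 0], 0],
])

```text
clock: 4.18
position: [509.4, -62.7, 8.1]
ee_rot: [0.999, -0.036, 0.001, -0.0]
contact_force: [-0.2, -0.4, 1.9]
gripper_width: -0.1
```

Request:
jog_arm([
  [[0, -1, 0], [0, 0, 0], 0],
  [[0, -1, 0], [0, 0, 0], 0],
  [[0, -1, 0], [0, 0, 0], 0],
  [[0, -1, 0], [0, 0, 0], 0],
  [[0, -1, 0], [0, 0, 0], 0],
  [[0, -1, 0], [0, 0, 0], 0],
  [[0, 0, 0], [0, 0, 0], 0],
])

```text
clock: 5.05
position: [513.4, -2.5, 7.4]
ee_rot: [0.999, -0.035, 0.0, -0.0]
contact_force: [-0.2, -0.6, 0.7]
gripper_width: 0.1
```

```bash
cat >> h.py <<'E'
def look(k,names=("side","wrist","top")):
    s=arm.read_state(); print(s["clock"],s["position"].round(1),s["contact_force"].round(1))
    for n in names:
        m=eyes.camera_model(n); im=eyes.get_image(n); cv2.imwrite(f"pics/{n}{k}.png",im[:,:,::-1])
        for c,st in blobs(im,*ORA,40): print(n,c.round(1),st[4],ray(n,c,17,m).round(1))
E
python3 -c "
from h import *
look(2)"
```

```text
5.05 [513.4  -2.5   7.4] [-0.2 -0.6  0.7]
side [318.4 236.3] 178 [583.7 -63.5  17. ]
side [389.7 298.1] 236 [ 628.8 -247.6   17. ]
wrist [495.9  97.5] 9090 [585.5 -64.4  17. ]
wrist [234.4 309.5] 4750 [517.9  28.9  17. ]
top [373.2 217.6] 138 [ 631.1 -249.4   17. ]
top [296.  235.2] 141 [586.3 -64.9  17. ]
```

View pics/side2.png

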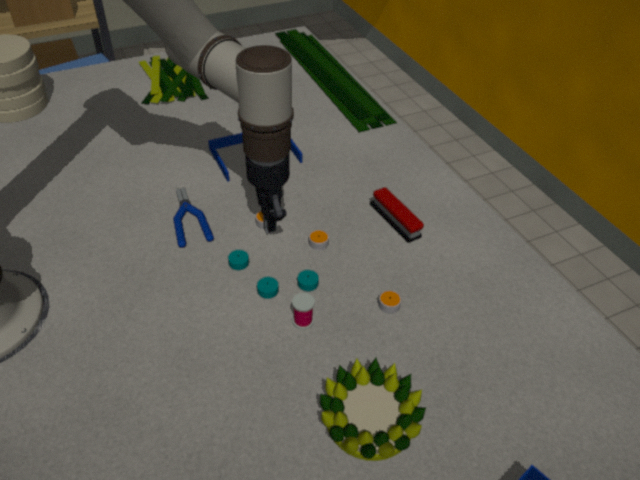

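View pics/wrist2.png

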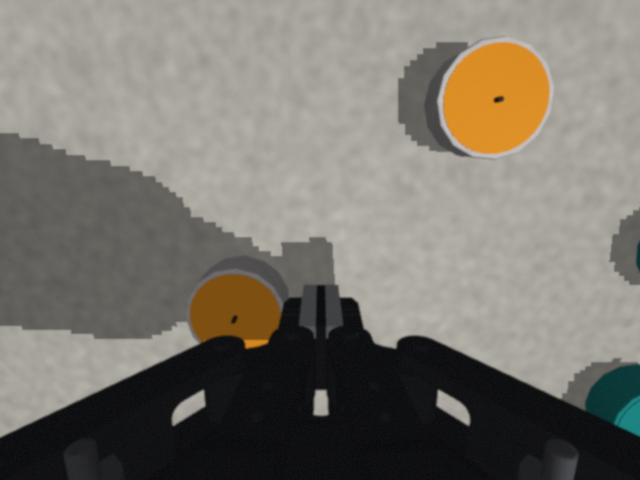

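Wrist view: B's wick is at (234,320), square ahead of the finger face. I'll keep pushing.

Request:
jog_arm([
  [[0, -0.5, 0], [0, 0, 0], 0],
  [[0, -1, 0], [0, 0, 0], 0],
  [[0, -1, 0], [0, 0, 0], 0],
  [[0, -1, 0], [0, 0, 0], 0],
  [[0, -1, 0], [0, 0, 0], 0],
  [[0, -1, 0], [0, 0, 0], 0],
  [[0, -1, 0], [0, 0, 0], 0],
  [[0, -1, 0], [0, 0, 0], 0],
  [[0, -1, 0], [0, 0, 0], 0],
  [[0, -1, 0], [0, 0, 0], 0],
])

```text
clock: 6.45
position: [520.0, 91.9, 7.3]
ee_rot: [0.999, -0.036, 0.0, -0.0]
contact_force: [0.5, -0.7, -0.1]
gripper_width: -0.1
```

```bash
python3 -c "
from h import *
look(3,('wrist',))"
```

```text
6.45 [520.   91.9   7.3] [ 0.5 -0.7 -0.1]
wrist [234.5 309.1] 4760 [524.9 123.6  17. ]
```

View pics/wrist3.png

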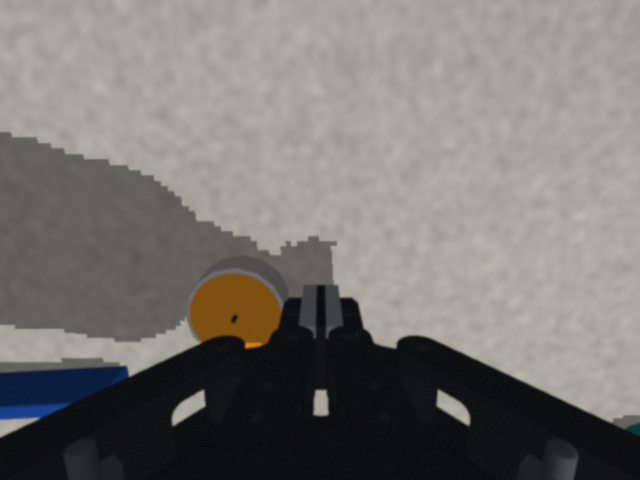

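B hasn't shifted on the face, and the near wall (lower left, row ~390) is clear of it. About 120 mm to go.

Request:
jog_arm([
  [[0, -1, 0], [0, 0, 0], 0],
  [[0, -1, 0], [0, 0, 0], 0],
  [[0, -1, 0], [0, 0, 0], 0],
  [[0, -1, 0], [0, 0, 0], 0],
  [[0, -1, 0], [0, 0, 0], 0],
  [[0, -1, 0], [0, 0, 0], 0],
  [[0, -1, 0], [0, 0, 0], 0],
  [[0, -1, 0], [0, 0, 0], 0],
  [[0, -1, 0], [0, 0, 0], 0],
  [[0, -1, 0], [0, 0, 0], 0],
])

```text
clock: 7.75
position: [527.2, 191.7, 7.3]
ee_rot: [0.999, -0.036, -0.0, 0.0]
contact_force: [0.6, -0.4, -0.4]
gripper_width: 0.2
```

Request:
jog_arm([
  [[0, -1, 0], [0, 0, 0], 0],
  [[0, -0.7, 0], [0, 0, 0], 0],
  [[0, -0.3, 0], [0, 0, 0], 0],
  [[0, 0, 0], [0, 0, 0], 0],
])

```text
clock: 8.25
position: [528.5, 211.1, 7.3]
ee_rot: [0.999, -0.036, -0.0, 0.0]
contact_force: [0.6, -0.8, -0.3]
gripper_width: -0.2
```

```bash
python3 -c "
from h import *
look(4,('wrist','top'))"
```

```text
8.25 [528.5 211.1   7.3] [ 0.6 -0.8 -0.3]
wrist [233.4 309.2] 4852 [533.4 243.1  17. ]
top [373.2 217.6] 138 [ 631.1 -249.4   17. ]
top [296.  235.3] 143 [586.1 -64.9  17. ]
```

View pics/wrist4.png

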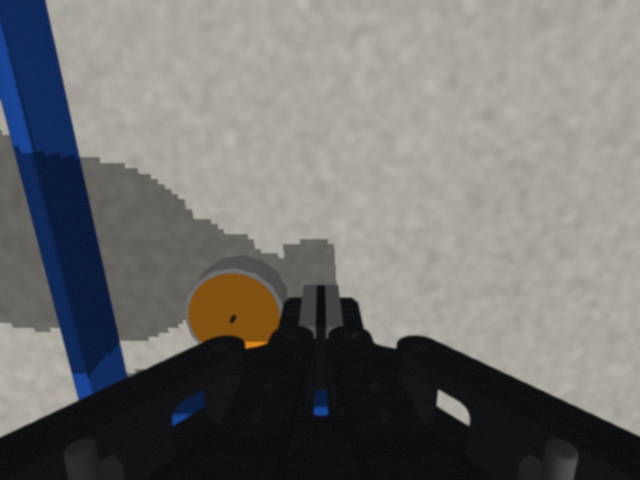

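B stands at about (531,243), inside the guard and ahead of the back wall. I'll back off, lift, and go behind candle A (585.5,-64.5).

Request:
jog_arm([
  [[0, 1, 0], [0, 0, 0], 0],
  [[0, 1, 0], [0, 0, 0], 0],
  [[0, 0, -4], [0, 0, 0], 0],
  [[0, 0, -4], [0, 0, -5.5], 0],
  [[0.6, 3.8, 0], [0, 0, 0], 0],
  [[0.6, 3.8, 0], [0, 0, 0], 0],
  [[0.7, 3.8, 0], [0, 0, 0], 0],
  [[0.7, 3.8, 0], [0, 0, 0], 0],
  [[0.7, 3.8, 0], [0, 0, 0], 0],
  [[0.7, 3.8, 0], [0, 0, 0], 0],
])

```text
clock: 9.6
position: [572.3, -38.0, 87.3]
ee_rot: [1.0, 0.012, -0.0, -0.0]
contact_force: [0.3, -0.0, -0.3]
gripper_width: -0.1
```

Request:
jog_arm([
  [[0.6, 3.8, 0], [0, 0, 0], 0],
  [[0.6, 3.7, 0], [0, 0, 0], 0],
  [[0, 0, 0], [0, 0, 0], 0],
])

```text
clock: 9.98
position: [586.0, -113.6, 87.0]
ee_rot: [1.0, 0.01, -0.0, 0.0]
contact_force: [0.1, -0.8, -0.1]
gripper_width: -0.5
```

```bash
python3 -c "
from h import *
look(5,('wrist','top','side'))"
```

```text
9.975 [ 586.  -113.6   87. ] [ 0.1 -0.8 -0.1]
wrist [571.6 179.9] 2974 [ 630.2 -248.9   17. ]
wrist [234.3 253.7] 2477 [584.7 -64.3  17. ]
top [373.2 217.6] 138 [ 631.1 -249.4   17. ]
top [296.2 238.4] 65 [578.8 -65.4  17. ]
top [165.4 256.6] 148 [532.  242.5  17. ]
side [234.6 153.1] 117 [529.3 244.5  17. ]
side [315.9 237.1] 112 [578.5 -63.7  17. ]
side [389.7 298.1] 235 [ 628.8 -247.6   17. ]
```

View pics/wrist5.png

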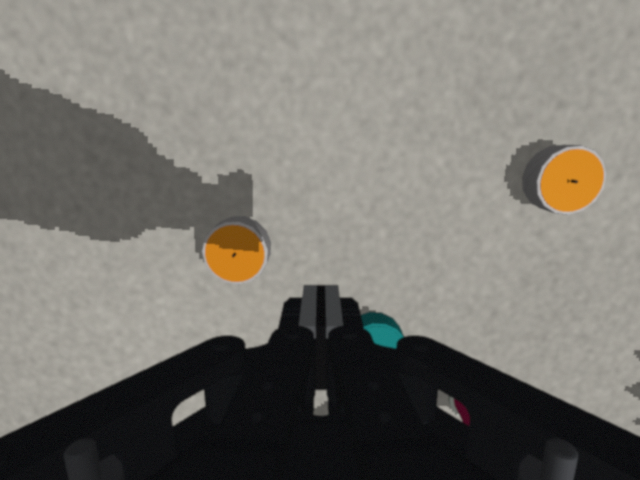

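View pics/side5.png

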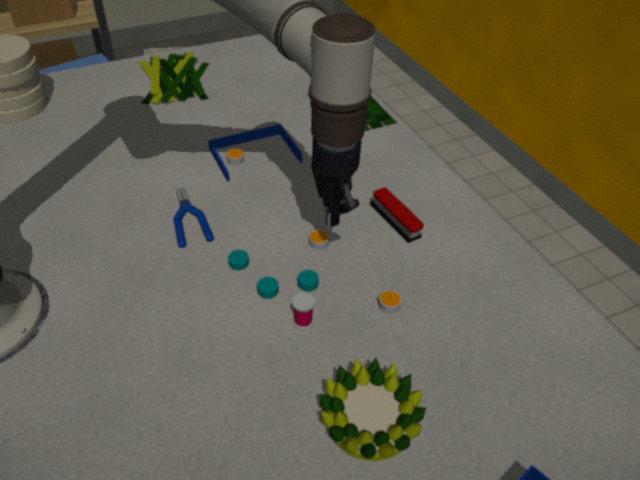

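B is inside at (531,243) and A is at (585,-64). I'll descend and push A.

Request:
jog_arm([
  [[0, 0, 4], [0, 0, 0], 0],
  [[0, 0, 3], [0, 0, 0], 0],
  [[0, 0, 0.9], [0, 0, 0], 0],
  [[0, 0, 0], [0, 0, 0], 0],
  [[0, -0.6, 0], [0, 0, 0], 0],
  [[0, -0.9, 0], [0, 0, 0], 0],
  [[0, -1, 0], [0, 0, 0], 0],
  [[0, -1, 0], [0, 0, 0], 0],
  [[0, -1, 0], [0, 0, 0], 0],
  [[0, -1, 0], [0, 0, 0], 0],
])

```text
clock: 11.38
position: [585.7, -55.2, 9.0]
ee_rot: [1.0, 0.012, 0.001, 0.0]
contact_force: [0.0, -3.6, 5.9]
gripper_width: 0.4
```

Request:
jog_arm([
  [[0, -1, 0], [0, 0, 0], 0],
  [[0, -1, 0], [0, 0, 0], 0],
  [[0, -1, 0], [0, 0, 0], 0],
  [[0, -1, 0], [0, 0, 0], 0],
  [[0, -1, 0], [0, 0, 0], 0],
  [[0, -1, 0], [0, 0, 0], 0],
  [[0, -1, 0], [0, 0, 0], 0],
  [[0, -1, 0], [0, 0, 0], 0],
  [[0, -1, 0], [0, 0, 0], 0],
  [[0, -1, 0], [0, 0, 0], 0],
])

```text
clock: 12.62
position: [583.0, 44.6, 9.0]
ee_rot: [1.0, 0.012, 0.0, 0.0]
contact_force: [-0.4, -3.1, 6.0]
gripper_width: -0.1
```

```bash
python3 -c "
from h import *
look(6,('wrist',))"
```

```text
12.625 [583.   44.6   9. ] [-0.4 -3.1  6. ]
wrist [238.3 309.7] 4594 [583.7  75.6  17. ]
```

View pics/wrist6.png

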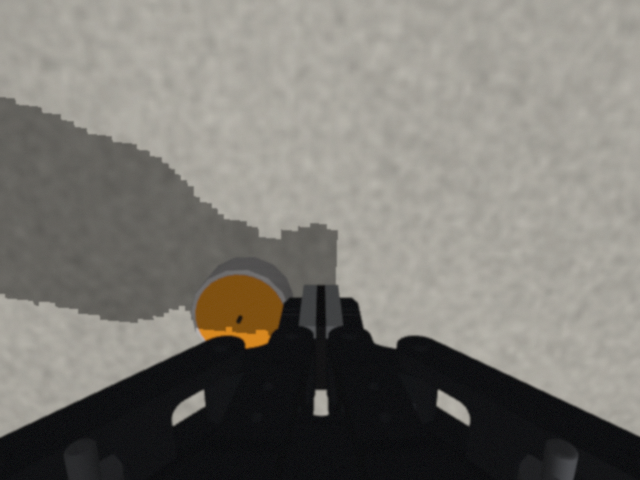

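The force reads 6 N up and 3 N back, with z about 1 mm high, so something is pressing under the tip. I'll check before going on.

```bash
python3 -c "
from h import *
look(7,('side','top'))
a=cv2.imread('pics/side7.png')[80:260,180:420]; cv2.imwrite('pics/side7c.png',cv2.resize(a,None,fx=3.2,fy=3.2,interpolation=cv2.INTER_CUBIC))"
```

```text
12.675 [583.1  45.6   8.9] [ 0.8 -2.   3.1]
side [234.6 153.2] 112 [529.2 244.   17. ]
side [281.8 193.7] 41 [569.5  77.5  17. ]
side [389.7 298.1] 234 [ 628.8 -247.6   17. ]
top [373.2 217.6] 138 [ 631.1 -249.4   17. ]
```

View pics/side7c.png

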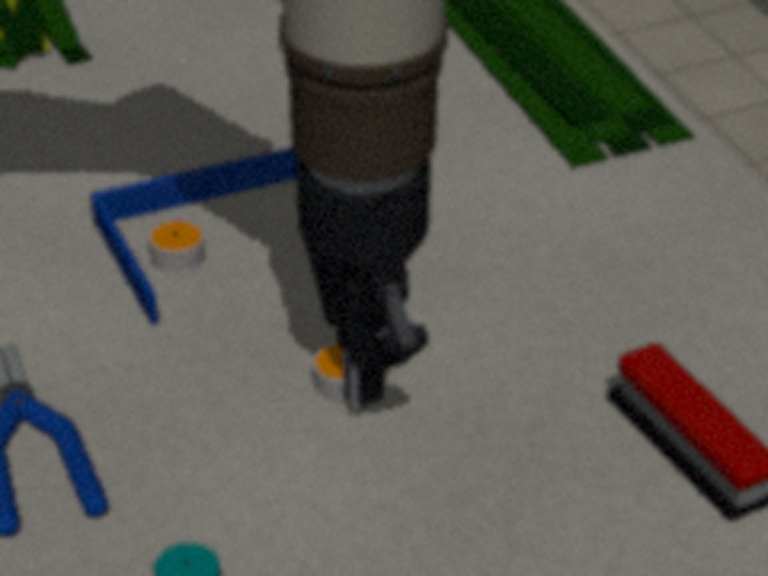

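Request:
jog_arm([
  [[0, 0, -0.2], [0, 0, 0], 0],
  [[0, 0, 0], [0, 0, 0], 0],
])

```text
clock: 13.02
position: [582.3, 44.4, 9.9]
ee_rot: [1.0, 0.012, -0.0, -0.0]
contact_force: [0.5, -0.4, -0.1]
gripper_width: 0.2
```

```bash
python3 -c "
from h import *
look(8,('wrist',))
s=arm.read_state();print(s['ee_rot'],s['wrist_torque'])"
```

```text
13.025 [582.3  44.4   9.9] [ 0.5 -0.4 -0.1]
wrist [235.7 308.9] 4879 [583.   76.6  17. ]
[ 9.99927740e-01  1.20140387e-02 -4.22568283e-04 -4.67313281e-06] [-0.01966087 -0.0087248   0.00828815]
```

View pics/wrist8.png

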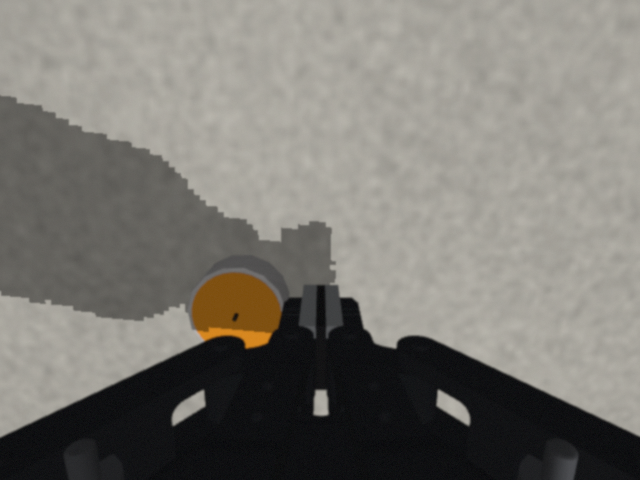

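Raising 2 mm cleared the force. The candle is flat and square to the face, with its wick at (235,317). I'll continue at z≈10.

Request:
jog_arm([
  [[0, -0.5, 0], [0, 0, 0], 0],
  [[0, -0.8, 0], [0, 0, 0], 0],
  [[0, -1, 0], [0, 0, 0], 0],
  [[0, -1, 0], [0, 0, 0], 0],
  [[0, -1, 0], [0, 0, 0], 0],
])

```text
clock: 13.7
position: [581.7, 88.2, 10.3]
ee_rot: [1.0, 0.012, 0.0, -0.0]
contact_force: [0.5, 0.2, 0.5]
gripper_width: -0.2
```

Request:
jog_arm([
  [[0, -1, 0], [0, 0, 0], 0],
  [[0, -1, 0], [0, 0, 0], 0],
  [[0, -1, 0], [0, 0, 0], 0],
  [[0, -1, 0], [0, 0, 0], 0],
  [[0, -1, 0], [0, 0, 0], 0],
  [[0, -1, 0], [0, 0, 0], 0],
])

```text
clock: 14.45
position: [580.2, 148.0, 10.3]
ee_rot: [1.0, 0.012, 0.0, 0.0]
contact_force: [0.9, -0.3, 0.1]
gripper_width: -0.1
```

```bash
python3 -c "
from h import *
look(9,('wrist',))"
```

```text
14.45 [580.2 148.   10.3] [ 0.9 -0.3  0.1]
wrist [238.8 308.5] 4777 [580.9 179.1  17. ]
wrist [ 69.  395.4] 950 [541.  248.9  17. ]
```

View pics/wrist9.png

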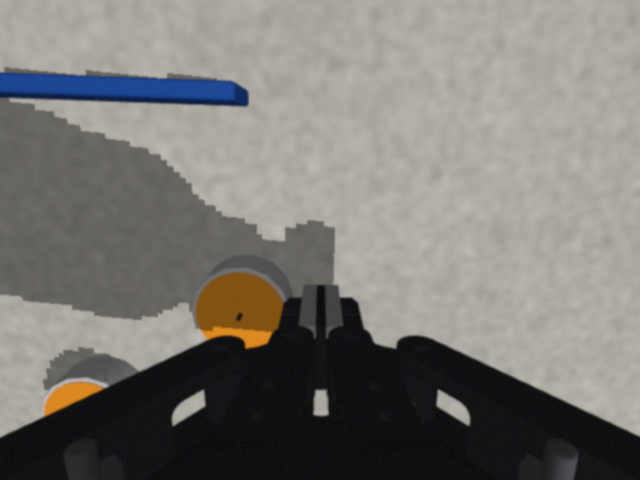

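A is entering the mouth at (580,179). B is at lower left, clear. 64 mm more.

Request:
jog_arm([
  [[0, -0.8, 0], [0, 0, 0], 0],
  [[0, -1, 0], [0, 0, 0], 0],
  [[0, -1, 0], [0, 0, 0], 0],
  [[0, -1, 0], [0, 0, 0], 0],
  [[0, -1, 0], [0, 0, 0], 0],
  [[0, -1, 0], [0, 0, 0], 0],
  [[0, -0.4, 0], [0, 0, 0], 0],
  [[0, 0, 0], [0, 0, 0], 0],
])

```text
clock: 15.5
position: [578.6, 209.6, 10.3]
ee_rot: [1.0, 0.012, -0.0, -0.0]
contact_force: [-0.1, 0.2, -0.2]
gripper_width: -0.0
```

```bash
python3 -c "
from h import *
look(10,('wrist',))
print(ray('wrist',(247,95),25))"
```

```text
15.5 [578.6 209.6  10.3] [-0.1  0.2 -0.2]
wrist [237.4 308.8] 4867 [579.2 241.3  17. ]
wrist [200.7 403.3] 96 [537.  257.4  17. ]
[654.83582602 234.00852237  25.        ]
```

View pics/wrist10.png

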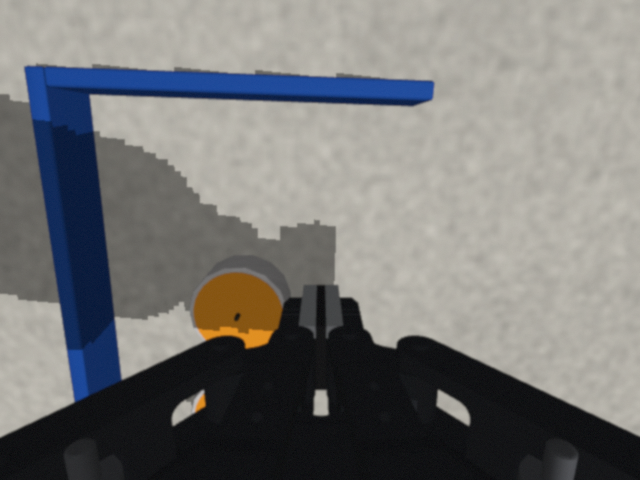

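A is at (578,241), with room on both sides. Next I go behind candle C (630,-248.5).

Request:
jog_arm([
  [[0, 1, 0], [0, 0, 0], 0],
  [[0, 1, 0], [0, 0, 0], 0],
  [[0, 0, -4], [0, 0, 0], 0],
  [[0, 0, -4], [0, 0, 0.9], 0],
  [[0.4, 4.4, 0], [0, 0, 0], 0],
  [[0.4, 4.4, 0], [0, 0, 0], 0],
  [[0.4, 4.4, 0], [0, 0, 0], 0],
  [[0.4, 4.4, 0], [0, 0, 0], 0],
  [[0.4, 4.4, 0], [0, 0, 0], 0],
  [[0.4, 4.4, 0], [0, 0, 0], 0],
])

```text
clock: 16.8
position: [605.1, -76.8, 90.4]
ee_rot: [1.0, 0.004, -0.0, -0.0]
contact_force: [0.2, 0.5, 0.7]
gripper_width: 0.1
```

Request:
jog_arm([
  [[0.5, 4.4, 0], [0, 0, 0], 0],
  [[0.5, 4.4, 0], [0, 0, 0], 0],
  [[0.5, 4.4, 0], [0, 0, 0], 0],
  [[0.4, 4.4, 0], [0, 0, 0], 0],
  [[0.4, 4.4, 0], [0, 0, 0], 0],
  [[0, 0, 0], [0, 0, 0], 0],
])

```text
clock: 17.55
position: [629.2, -298.2, 89.7]
ee_rot: [1.0, 0.002, -0.0, 0.0]
contact_force: [0.2, -0.2, -0.1]
gripper_width: 0.2
```

```bash
python3 -c "
from h import *
look(11,('wrist','top'))
s=arm.read_state();print(s['ee_rot'])"
```

```text
17.55 [ 629.2 -298.2   89.7] [ 0.2 -0.2 -0.1]
wrist [235.  250.4] 2470 [ 629.9 -248.8   17. ]
top [373.4 218.8] 107 [ 628.1 -249.7   17. ]
top [164.8 234.8] 63 [583.6 246.2  17. ]
[ 9.99994331e-01  3.32380349e-03 -4.65942375e-04 -2.70277927e-04]
```

View pics/wrist11.png

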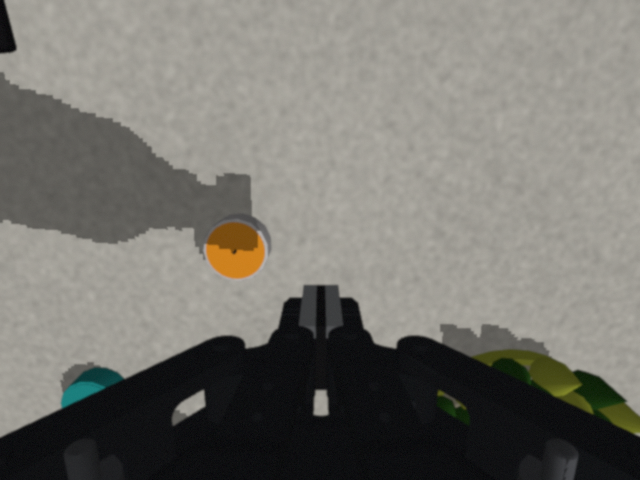

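View pics/top11.png

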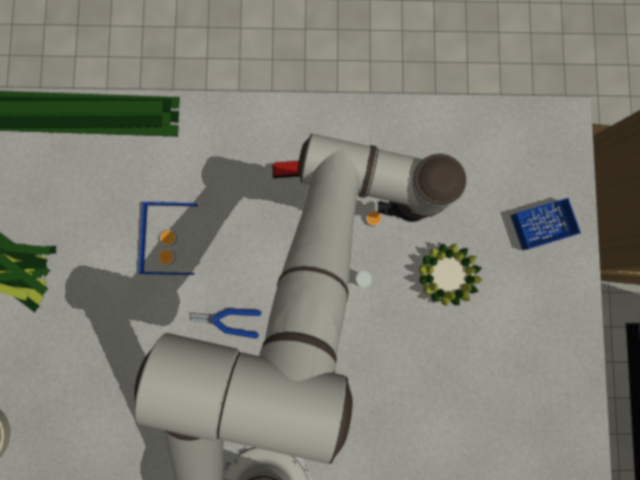

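A and B are inside the guard, at top pixels (165,237) and (165,257). C is straight ahead of the tool. I'll descend to z≈10 and push.

Request:
jog_arm([
  [[0, 0, 4], [0, 0, 0], 0],
  [[0, 0, 3], [0, 0, 0], 0],
  [[0, 0, 0.9], [0, 0, 0], 0],
  [[0, 0, 0], [0, 0, 0], 0],
  [[0, -0.6, 0], [0, 0, 0], 0],
  [[0, -0.9, 0], [0, 0, 0], 0],
  [[0, -1, 0], [0, 0, 0], 0],
  [[0, -1, 0], [0, 0, 0], 0],
  [[0, -1, 0], [0, 0, 0], 0],
  [[0, -1, 0], [0, 0, 0], 0],
])

```text
clock: 18.9
position: [629.9, -238.5, 11.3]
ee_rot: [1.0, 0.004, -0.0, 0.0]
contact_force: [0.3, -0.6, 0.1]
gripper_width: 0.1
```

Request:
jog_arm([
  [[0, -1, 0], [0, 0, 0], 0],
  [[0, -1, 0], [0, 0, 0], 0],
  [[0, -1, 0], [0, 0, 0], 0],
  [[0, -1, 0], [0, 0, 0], 0],
  [[0, -1, 0], [0, 0, 0], 0],
  [[0, -1, 0], [0, 0, 0], 0],
  [[0, -1, 0], [0, 0, 0], 0],
  [[0, -1, 0], [0, 0, 0], 0],
  [[0, -1, 0], [0, 0, 0], 0],
  [[0, -1, 0], [0, 0, 0], 0],
])

```text
clock: 20.15
position: [629.1, -138.6, 11.3]
ee_rot: [1.0, 0.004, -0.0, 0.0]
contact_force: [-0.3, -0.5, -0.1]
gripper_width: -0.1
```

```bash
python3 -c "
from h import *
look(12,('wrist',))"
```

```text
20.15 [ 629.1 -138.6   11.3] [-0.3 -0.5 -0.1]
wrist [247.9 306.6] 4285 [ 630.6 -110.8   17. ]
```

View pics/wrist12.png

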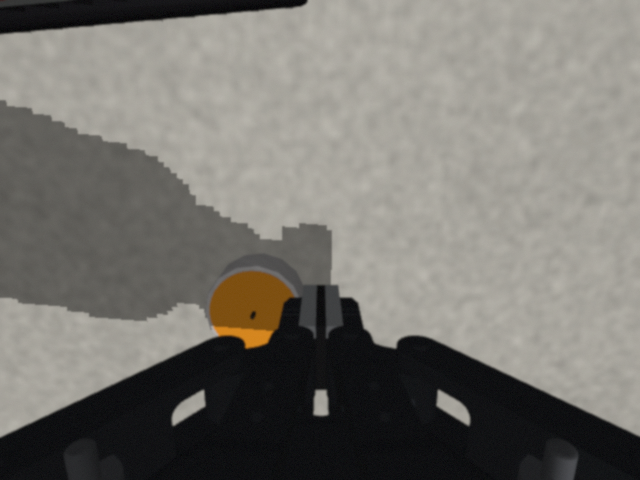

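C sits about 4 mm closer to the tool (wick at (253,315)), so the tapered tip is touching near the rim. I'll back off, lower to about 6 mm for a fuller contact, and go on.

Request:
jog_arm([
  [[0, 0.8, 0], [0, 0, 0], 0],
  [[0, 0.7, 0], [0, 0, 0], 0],
  [[0, 0, 0.5], [0, 0, 0], 0],
  [[0, 0, 0], [0, 0, 0], 0],
])

```text
clock: 20.7
position: [628.6, -154.7, 5.6]
ee_rot: [1.0, 0.004, -0.001, -0.0]
contact_force: [-0.6, 0.1, 0.6]
gripper_width: -0.1
```

```bash
python3 -c "
from h import *
look(13,('wrist',))"
```

```text
20.7 [ 628.6 -154.7    5.6] [-0.6  0.1  0.6]
wrist [201.3 311.2] 4978 [ 630.8 -110.9   17. ]
```

View pics/wrist13.png

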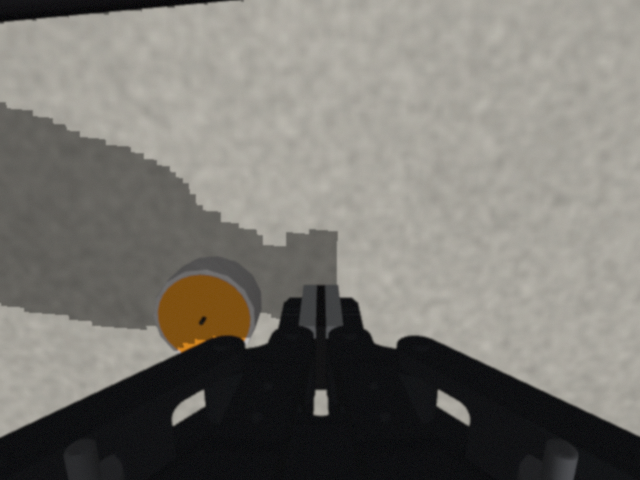

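Candle C is upright at about (630,-111). Resuming the push at z≈6.

Request:
jog_arm([
  [[0, -0.5, 0], [0, 0, 0], 0],
  [[0, -0.7, 0], [0, 0, 0], 0],
  [[0, -1, 0], [0, 0, 0], 0],
  [[0, -1, 0], [0, 0, 0], 0],
  [[0, -1, 0], [0, 0, 0], 0],
  [[0, -1, 0], [0, 0, 0], 0],
  [[0, -1, 0], [0, 0, 0], 0],
  [[0, -1, 0], [0, 0, 0], 0],
  [[0, -1, 0], [0, 0, 0], 0],
  [[0, -1, 0], [0, 0, 0], 0],
])

```text
clock: 22.0
position: [628.4, -61.7, 6.3]
ee_rot: [1.0, 0.004, 0.0, 0.0]
contact_force: [-0.0, 0.6, -0.2]
gripper_width: 0.1
```

```bash
python3 -c "
from h import *
look(14,('wrist',))"
```

```text
22.0 [628.4 -61.7   6.3] [-0.   0.6 -0.2]
wrist [233.  310.8] 4748 [630.5 -29.2  17. ]
```

View pics/wrist14.png

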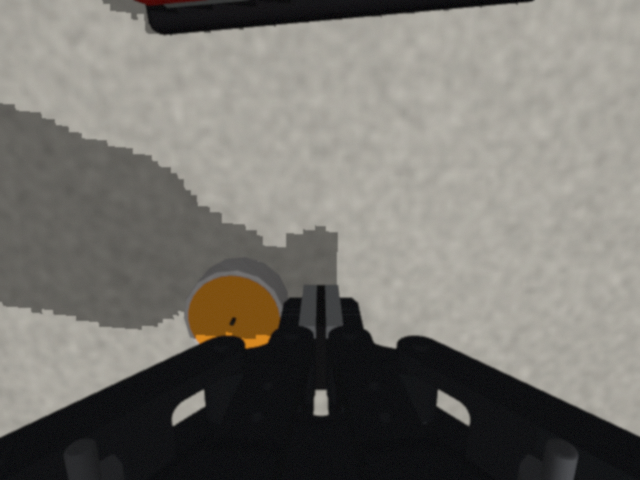

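C is seated at (629,-30), no forces. The stapler at the top edge is well clear.

Request:
jog_arm([
  [[0, -0.7, 0], [0, 0, 0], 0],
  [[0, -1, 0], [0, 0, 0], 0],
  [[0, -1, 0], [0, 0, 0], 0],
  [[0, -1, 0], [0, 0, 0], 0],
  [[0, -1, 0], [0, 0, 0], 0],
  [[0, -1, 0], [0, 0, 0], 0],
  [[0, -1, 0], [0, 0, 0], 0],
  [[0, -1, 0], [0, 0, 0], 0],
  [[0, -1, 0], [0, 0, 0], 0],
  [[0, -1, 0], [0, 0, 0], 0],
])

```text
clock: 23.3
position: [627.5, 35.4, 6.3]
ee_rot: [1.0, 0.004, -0.0, 0.0]
contact_force: [-0.1, -0.6, 0.4]
gripper_width: -0.1
```

Request:
jog_arm([
  [[0, -1, 0], [0, 0, 0], 0],
  [[0, -1, 0], [0, 0, 0], 0],
  [[0, -1, 0], [0, 0, 0], 0],
  [[0, -1, 0], [0, 0, 0], 0],
  [[0, -1, 0], [0, 0, 0], 0],
  [[0, -1, 0], [0, 0, 0], 0],
  [[0, -1, 0], [0, 0, 0], 0],
  [[0, -1, 0], [0, 0, 0], 0],
])

```text
clock: 24.3
position: [626.8, 115.4, 6.3]
ee_rot: [1.0, 0.004, 0.0, -0.0]
contact_force: [0.4, 0.1, -0.0]
gripper_width: -0.1
```

```bash
python3 -c "
from h import *
look(15,('wrist',))"
```

```text
24.3 [626.8 115.4   6.3] [ 0.4  0.1 -0. ]
wrist [233.1 310.8] 4751 [628.9 147.7  17. ]
wrist [ 16.5 411.8] 1191 [584.5 235.9  17. ]
```

View pics/wrist15.png

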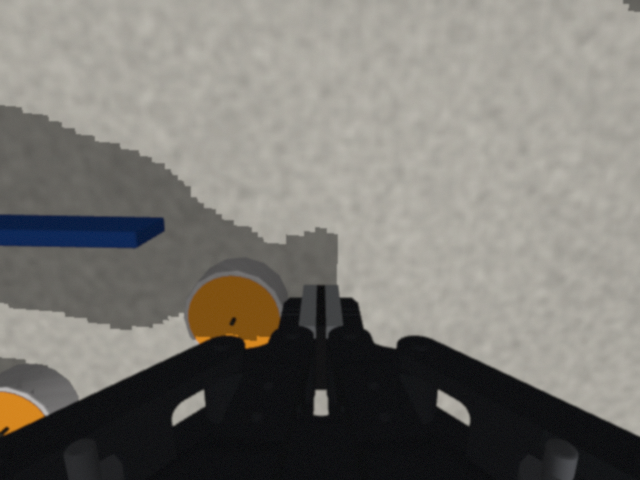

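```bash
python3 -c "
from h import *
for uv,z in (((136,247),0),((10,245),0),((139,232),25),((5,230),25),((163,218),25),((233,318),19)): print(uv,ray('wrist',uv,z).round(1))"
```

```text
(136, 247) [648.3 190.2   0. ]
(10, 245) [648.6 240.2   0. ]
(139, 232) [660.7 176.4  25. ]
(5, 230) [660.9 220.2  25. ]
(163, 218) [665.4 168.1  25. ]
(233, 318) [627.2 148.5  19. ]
```

Estimates of the far wall's inner face range from 648 to 660, while C's outer edge is at 646. I'll steer C about 5 mm away from the wall: back off a little, turn 3.5°, and push on to y≈228.

Request:
jog_arm([
  [[0, 0.5, 0], [0, 0, 0], 0],
  [[0.25, 0, 0], [0, 0, -3.5], 0],
  [[0, -0.4, 0], [0, 0, 0], 0],
  [[0, -0.7, 0], [0, 0, 0], 0],
  [[0, -1, 0], [0, 0, 0], 0],
  [[0, -1, 0], [0, 0, 0], 0],
  [[0, -1, 0], [0, 0, 0], 0],
  [[0, -0.3, 0], [0, 0, 0], 0],
  [[0, 0, 0], [0, 0, 0], 0],
])

```text
clock: 25.48
position: [626.2, 154.0, 6.3]
ee_rot: [0.999, 0.035, -0.0, 0.0]
contact_force: [0.3, -0.7, -0.4]
gripper_width: -0.2
```

```bash
python3 -c "
from h import *
look(16,('wrist',))
print(ray('wrist',(233,318),19))"
```

```text
25.475 [626.2 154.    6.3] [ 0.3 -0.7 -0.4]
wrist [231.  311.2] 4878 [626.2 187.2  17. ]
wrist [ 76.5 392.1] 944 [587.4 247.2  17. ]
[624.49037966 185.7171958   19.        ]
```

View pics/wrist16.png

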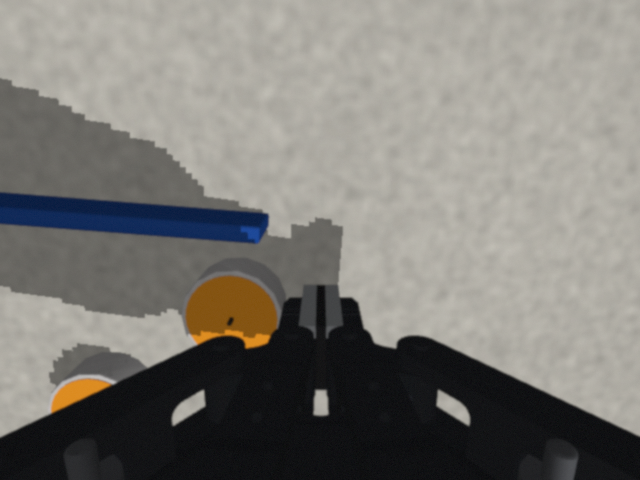

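C at (624,186) is entering the mouth clear of both the wall and A. 45 mm more.

Request:
jog_arm([
  [[0, -0.6, 0], [0, 0, 0], 0],
  [[0, -0.9, 0], [0, 0, 0], 0],
  [[0, -0.9, 0], [0, 0, 0], 0],
  [[0, -0.9, 0], [0, 0, 0], 0],
  [[0, -0.8, 0], [0, 0, 0], 0],
  [[0, -0.4, 0], [0, 0, 0], 0],
  [[0, 0, 0], [0, 0, 0], 0],
])

```text
clock: 26.4
position: [623.1, 198.9, 6.3]
ee_rot: [0.999, 0.035, -0.0, -0.0]
contact_force: [0.8, -0.6, -0.7]
gripper_width: 0.1
```

Request:
jog_arm([
  [[0, 0.8, 0], [0, 0, 0], 0],
  [[0, 1, 0], [0, 0, 0], 0],
  [[0, 0, -4], [0, 0, 0], 0],
  [[0, 0, -4], [0, 0, 0], 0],
  [[0, 4, -4], [0, 0, 0], 0],
  [[0, 5, -3], [0, 0, 0], 0],
  [[0, 5, 0], [0, 0, 0], 0],
  [[0, 5, 0], [0, 0, 0], 0],
  [[0, 5, 0], [0, 0, 0], 0],
  [[0, 0, 0], [0, 0, 0], 0],
])

```text
clock: 27.65
position: [640.5, -63.1, 156.1]
ee_rot: [0.999, 0.032, -0.0, 0.0]
contact_force: [0.3, 0.2, -0.5]
gripper_width: -0.1
```

```bash
python3 -c "
from h import *
look(17,('top','side','wrist'))
a=cv2.imread('pics/top17.png')[180:300,120:280]; b=cv2.imread('pics/side17.png')[100:220,180:340]
cv2.imwrite('pics/c17.png',cv2.resize(cv2.hconcat([a,b]),None,fx=2.5,fy=2.5,interpolation=cv2.INTER_CUBIC))"
```

```text
27.65 [640.5 -63.1 156.1] [ 0.3  0.2 -0.5]
side [275.1 146.7] 108 [618.5 232.   17. ]
side [255.1 148.9] 108 [575.4 241.5  17. ]
side [234.6 153.2] 112 [529.2 244.   17. ]
```

View pics/c17.png

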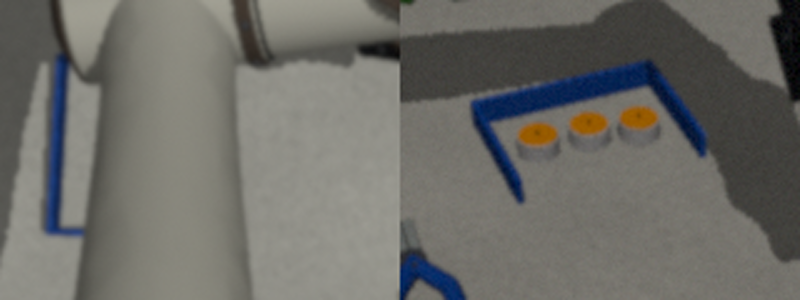

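View pics/top17.png

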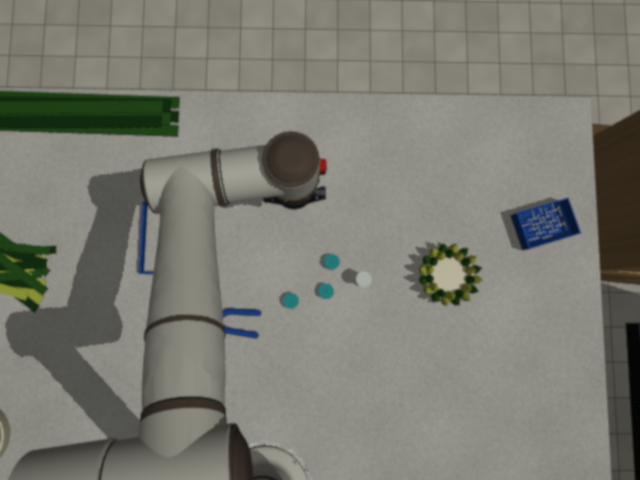

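View pics/side17.png

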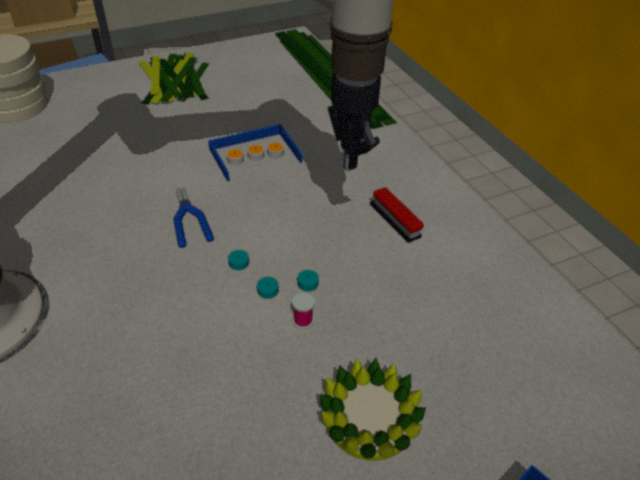

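The side view shows all three candles upright in the guard, at (235,153), (255,149) and (275,147). The spool, float, stapler, pliers and turquoise pieces look unmoved. The arm is clear of everything, so I'm handing the job in.

```bash
python3 -c "
from h import *
a=cv2.imread('pics/side0.png').astype(int);b=cv2.imread('pics/side17.png').astype(int)
for n,(x,y,w,h) in dict(spool=(285,285,40,45),float=(310,350,125,115),stapler=(385,200,45,45),pliers=(165,180,55,75),turq=(222,245,60,60)).items(): print(n,abs(a-b)[y:y+h,x:x+w].mean().round(2))
print(arm.job_done())"
```

```text
spool 6.06
float 5.87
stapler 5.54
pliers 6.07
turq 6.64
the job is handed in; nothing more can be done
None
```

I swept the three orange candles into the blue guard one at a time with the fingers closed, and handed the job in at about 28 s of the 72 s allowed.

**Final position:** in the last side picture all three stand upright inside the guard, at about (529,244), (576,241) and (620,231) mm. The guard's inside runs from about x 495 to 654 and y 172 to 292, so each candle has several millimetres or more to every wall and the mouth.

**Other objects:** the spool, float, stapler, pliers and turquoise look-alikes look unmoved. Picture differences there were a uniform 5.5–6.6 grey levels, which looks like image noise.

**Problems and checks that disagreed:**
- **Upward force:** while I pushed the second candle, an upward force of about 6 N appeared. It cleared when I raised the tool 2 mm, and the candle stayed flat.
- **Candle near the fingertip:** the third candle rode close to the tapered fingertip. I backed off, lowered the tool and went on.
- **Far wall:** the wrist camera put the far wall's inner face anywhere from x 648 to 660. I steered the third candle about 5 mm away from it.
- **Guard position:** the side-camera fit of the guard differed from the top-camera fit by about 12 mm in y. I used mainly the top one; the candles are inside by either.
- **Last top view:** the arm hid the candles in it, so the final check rests on the side picture alone.

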